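# Lock the bayonet cap on the filter housing

### The job

Close the round metal filter housing with its bayonet cap, the grey cap that has two lugs on its sides: set the cap in with the lugs in the two slots, push it down against the spring, turn it a quarter turn clockwise as seen from above, and let go so that the spring seats it. Leave the plain cover without lugs where it is.

Things in the scene. Friction and masses are not known exactly. Their poses are not given: they have to be found in the camera images.
- cap_grip (a point): Loose grey cap, 0.15 kg, standing upright: plug 44 mm across, 48 high, nose tapering to 32 in the lowest 14 mm; two opposite lugs (72 mm over both, each 14 wide, 14 to 22 above the underside); on top a bar handle 46 long, 12 thick, 48 to 86 above the underside. This point: cap axis, 72 mm above the underside. x along bar and lugs, z up. A half turn makes no difference.
- housing_seat (a point): Fixed metal housing, 96 mm across, 60 high. Its 54 mm mouth has two opposite slots, reaching 41 mm from the axis; lugs have about 5 mm (12 degrees) play. This point: housing axis, 105 mm above the worktop, where cap_grip lies once locked. x axis: towards the slots (both ways). Cap turns clockwise only when pushed so that cap_grip is 8 to 15 mm below this point (11 best).
- plunger (a joint): Sprung steel disc in the housing, travel in m: 0 free, 0.006 cap locked, 0.014 to 0.021 cap low enough to turn, 0.023 bottomed. It meets the cap with cap_grip 6 mm above housing_seat; pushes up 3 N free, 5 N locked, 8 N at turning depth. Lugs stand under their pockets 74 to 96 degrees clockwise of the slots (85 best; fixed stop beyond); let go there and the spring lifts them home.
- cover_grip (a point): Bystander: loose plain grey cover, a disc 72 mm across and 18 mm high without lugs, with the same bar handle on top (18 to 56 mm high). This point: on its axis in the handle, 42 mm above its underside; x along the bar, z up. It does not fit the housing.

How it is judged:
By the outcome, as a careful person would: the job done as asked, in the order asked, and still so for the second after the job is handed in, with the robot touching nothing.
It also fails if it takes over 42 s, if anything falls off the work surface, if the arm or the gripper's body presses on something with over 40 N, if the wrist force passes 120 N, or if a joint passes its speed limit or range.

### The arm

A 6-joint arm with a two-finger parallel gripper is mounted at the origin on the work surface; the furniture and walls round the work are solid. World frame = base frame: x ahead of the robot, y to its left, z up, the work surface at z = 0. Lengths are in m, angles in rad, forces in N, time in s.
With the tool pointing down it reaches from about 0.425 to 0.95 m from the base axis. Payload 3.5 kg.
Tool frame: the origin (TCP) lies between the finger pads; the fingertips stand 14 mm ahead of it and the grasp point (between the pads) lies 5 mm behind it; z points along the fingers, y is the line along which they close (so a half turn about z gives the same grasp; the last joint's range is limited). The gripper opens to 85 mm and grips with 20 to 120 N. Pads are 22 mm wide; open, the fingers measure 114 mm over their backs; the gripper's body (76 mm by 85 mm) begins 54 mm behind the grasp point. The pads swing forward as they close: fully open they stand 13 mm farther back than shut.
Start: joints at [1.144, 0.286, 1.577, -0, 1.279, -0.15], TCP at [0.184, 0.649, 0.206] pointing down, gripper open.
Joint ranges: [-2.77, 2.77], [-0.9, 2.22], [0.21, 2.48], [-1.53, 4.67], [0.24, 2.81], [-2.84, 2.84]. Speed limits (rad/s): [2.79, 2.79, 3.14, 3.14, 3.14, 3.14].

### API

Orientations are given as a unit quaternion [x, y, z, w].
In Python, from plant import * gives the robot as it stands.
- The arm moves only by the tool step_arm, never from a script. Its argument "commands" is a list of rows, each an object of numbers: "gripper": the gripper's target within -1 to 1 (shut at 1, half-way at 0, fully open at -1); "x", "y", "z": the shift along the tool's x, y, z in mm; "spin": the turn about the tool's z in degrees. A call has exactly 10 rows; each row shifts and turns the commanded pose from where the row before left it, along the tool's axes as they then stand; what a row does not reach is not made up. A row lasts 1/10 s, in which the tool goes at most 50 mm and 8.59 degrees, less where a joint would pass 70% of its speed; a pose out of reach is approached as far as the arm can. A call with a gripper value outside its range is refused whole. The fingers move at their own pace and stop on an object; "force" is the grip in N (left out, the last holds). Time passes only in rows, so rows that do not move let the fingers close, or fill a call up. It gives the time, the measured TCP pose, the force, the opening and the grip force at its end, in the units of the state.
- get_state(): the state, without advancing time (a new reading comes with each control period).
- read_camera(name): name is "side" or "top" or "wrist"; returns a dict with "color" (384x512x3 uint8, red, green, blue), "z_map" (384x512 float32, m along the optical axis (not along the pixel's ray), 0 where there is no reading), "fx", "fy", "cx", "cy" (pixels), "eye" and "attitude" of the camera in the world; the wrist camera has in their place "mount" (4x4, takes a point from camera to tool coordinates, whose origin is the TCP and whose axes are the flange's). Camera axes: x right, y up, looking along -z (the intrinsics and any distortion apply to the point x, -y, -z); pixel columns grow to the right and rows downward; lengths in m; the calibration is good to about 2 mm. A picture is of the moment at which its call begins: read the wrist's pose just before it.
- sign_off(): hands the job in; it is judged then, once.
The state is a dict: "time": time; "qpos": joint angles; "dq": joint speeds; "joint_efforts": joint torques, N m; "eef_pos": TCP position; "tcp_rot": TCP orientation; "contact_force": force on the tool from outside, world axes, zero at the start; "wrist_torque": the same for the moment, N m; "opening": opening from 0.0 (shut) to 1.0 (fully open); "finger_force": force on a finger pad.
Only numpy, scipy, OpenCV 4.12 (cv2) and the standard library are available. Lean on these libraries where they do the work, as an engineer would, in place of code of your own. Each camera call takes 0.05 s, during which the arm holds its last target. There are 200 camera calls.

## Working session

There is one attempt and no reset: what is moved stays moved. The work goes in short steps, Python scripts to look and compute and a tool call to move; the robot and the scene stay as the last step left them, time stands still between calls to the robot, and variables do not carry over. Pictures are saved under pics/ and viewed, at most 10 in all, crops included, and the job is handed in when it is done.

Besides the shell and the picture viewer there is one more tool, called after "Emit:" as name([rows], argument=value, ...), one row to a line, values as JSON. step_arm: Moves the arm, as the interface text tells. Its arguments: {"type":"object","properties":{"commands":{"type":"array"},"force":{"type":"number"}},"required":["commands"]}

```bash
mkdir -p pics
cat > h.py <<'E'
from plant import *
import numpy as np, cv2
from scipy.spatial.transform import Rotation as R
def cloud(c,T=None):
    z=c["z_map"];v,u=np.indices(z.shape)
    p=np.stack([(u-c["cx"])/c["fx"]*z,-(v-c["cy"])/c["fy"]*z,-z],-1)
    if T is None:
        a=np.array(c["attitude"]); M=a if a.shape==(3,3) else R.from_quat(a).as_matrix()
        return p@M.T+np.array(c["eye"])
    return p@T[:3,:3].T+T[:3,3]
def wristT(s,c):
    T=np.eye(4);T[:3,:3]=R.from_quat(s["tcp_rot"]).as_matrix();T[:3,3]=s["eef_pos"]
    return T@np.array(c["mount"])
E
python3 - <<'E'
from h import *
s=get_state();print(s)
c={}
for n in("top","side"):
    k=read_camera(n);c[n]=k
    print({a:b for a,b in k.items() if a not in("color","z_map")})
    np.savez(n+".npz",col=k["color"],p=cloud(k),z=k["z_map"])
im=np.vstack([c[n]["color"] for n in c])[:,:,::-1]
cv2.imwrite("pics/a.png",c["top"]["color"][:,:,::-1]);cv2.imwrite("pics/b.png",c["side"]["color"][:,:,::-1])
E
```

```text
{'time': 0.0, 'qpos': array([ 1.14399957e+00,  2.87198852e-01,  1.57819741e+00,  2.17676997e-06,
        1.27858481e+00, -1.49969798e-01]), 'dq': array([-0.00093111, -0.00118029, -0.00186102,  0.00062266,  0.00183751,
        0.00051065]), 'joint_efforts': array([ 1.92110841e-03, -4.05957055e+01, -2.92636818e+01, -6.15875069e-05,
        5.45673989e-03, -3.39186194e-06]), 'eef_pos': array([0.18413024, 0.64865107, 0.20501406]), 'tcp_rot': array([ 1.37972156e-01,  9.90435388e-01, -1.14459973e-03, -3.40635629e-04]), 'contact_force': array([ 0.03721   , -1.09451241,  0.14952887]), 'wrist_torque': array([ 0.0309594 ,  0.01609476, -0.04687061]), 'finger_force': 0.0, 'opening': 1.0014831644487152}
{'fx': 420.8693299792745, 'fy': 420.8693299792745, 'cx': 257.10077550100596, 'cy': 194.43389782334467, 'eye': array([ 0.3097142 , -0.04247965,  0.9469045 ]), 'attitude': array([-0.06838522,  0.06627939,  0.71303516, -0.69463039])}
{'fx': 401.73243239419975, 'fy': 401.73243239419975, 'cx': 256.4522717113797, 'cy': 186.35812467618584, 'eye': array([0.29194743, 0.60796781, 0.60337961]), 'attitude': array([-0.06876876,  0.45680522,  0.87887708, -0.11905846])}
```

View pics/a.png

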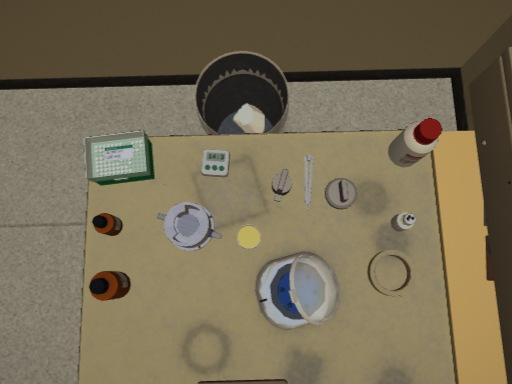

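View pics/b.png

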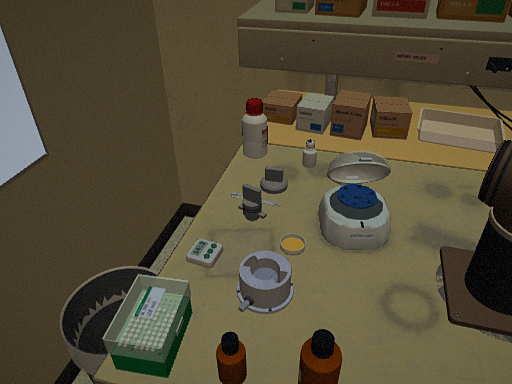

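The top view shows the lugged cap at (282,184), the plain cover at (341,193) and the housing at (188,226). The side view shows the same three at (252,205), (273,181) and (265,280). I'll crop in closer.

Run:
```python
from h import *
t=np.load("top.npz");s=np.load("side.npz")
a=cv2.resize(t["col"][150:270,145:305],(800,600),interpolation=cv2.INTER_CUBIC)
cv2.imwrite("pics/c.png",a[:,:,::-1])
for nm,d in(("top",t),("side",s)):
    p=d["p"];ok=d["z"]>0
    for n,(u0,u1,v0,v1),lo in (("cap",(262,302,165,207) if nm=="top" else (235,270,180,222),.065),("cover",(322,362,175,212) if nm=="top" else (258,292,165,196),.03),("hous",(155,225,198,258) if nm=="top" else (232,298,245,315),.05)):
        q=p[v0:v1,u0:u1][ok[v0:v1,u0:u1]]
        q=q[(q[:,2]>lo)&(q[:,2]<.12)]
        if len(q)<5: print(nm,n,len(q));continue
        (cx,cy),wh,an=cv2.minAreaRect(q[:,:2].astype(np.float32))
        print(nm,n,len(q),q[:,2].max().round(4),np.median(q,0).round(4),(round(cx,4),round(cy,4)),np.round(wh,3),round(an,1))
    print(np.median(p[ok&(abs(p[...,2])<.02)][:,2]))
```

```text
top cap 129 0.0885 [ 0.5058 -0.0966  0.0846] (0.5081, -0.0969) [0.012 0.047] 72.3
top cover 163 0.0581 [ 0.4871 -0.2296  0.0538] (0.4888, -0.2316) [0.046 0.012] 2.8
top hous 943 0.064 [0.4215 0.1102 0.059 ] (0.4223, 0.11) [0.095 0.094] 43.9
-0.0007449226592516345
side cap 197 0.0892 [ 0.5074 -0.0908  0.0802] (0.5095, -0.0936) [0.015 0.047] 73.1
side cover 218 0.089 [ 0.4898 -0.2256  0.0486] (0.4807, -0.1611) [0.044 0.152] 8.1
side hous 1259 0.0648 [0.4229 0.1238 0.0607] (0.4229, 0.1125) [0.096 0.095] 53.7
0.0014729749782302903
```

View pics/c.png

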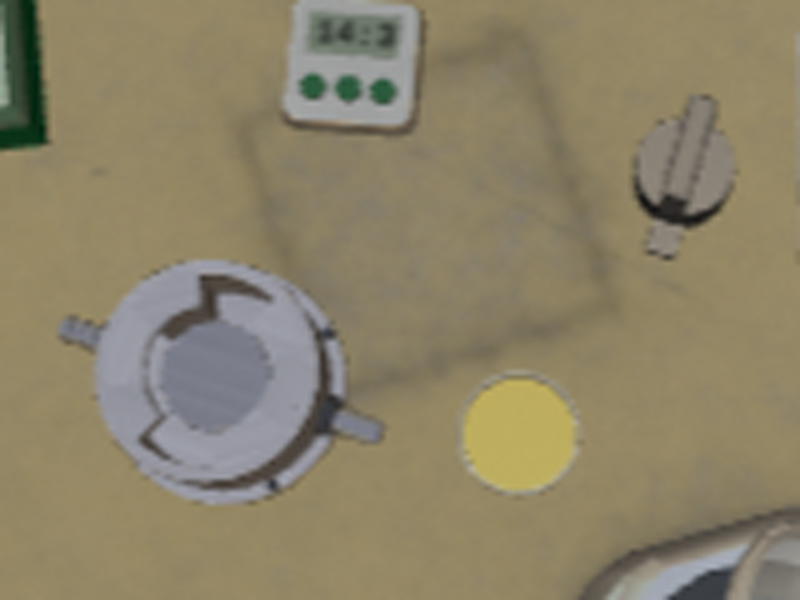

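```bash
cat >> h.py <<'E'
def yaw(s):
    x=R.from_quat(s["tcp_rot"]).as_matrix()[:,0];return np.degrees(np.arctan2(x[1],x[0]))
def go(s,tgt,ty=None):
    M=R.from_quat(s["tcp_rot"]).as_matrix();d=M.T@(np.array(tgt)-s["eef_pos"])*1000
    sp=None if ty is None else round(-((ty-yaw(s)+90)%180-90),2)
    return d.round(1),sp
def slots(p,c,r0=.030,r1=.039):
    q=p.reshape(-1,3);d=q[:,:2]-c;r=np.hypot(*d.T);m=(r>r0)&(r<r1)&(q[:,2]>-.01)&(q[:,2]<.2)
    a=np.degrees(np.arctan2(d[m,1],d[m,0]))%180;z=q[m,2]
    return [(k,int(((a//5)*5==k).sum()),round(float(np.median(z[(a//5)*5==k])),3),round(float(np.min(z[(a//5)*5==k])),3)) for k in range(0,180,5) if ((a//5)*5==k).any()]
E
python3 - <<'E'
from h import *
s=get_state()
for n in("top","side"):
    print(slots(np.load(n+".npz")["p"],np.array([.4225,.111])))
c=read_camera("wrist");print(c["mount"],c["fx"],yaw(s))
print(go(s,[.46,.20,.26]),go(s,[.4225,.111,.26]),go(s,[.508,-.096,.20],-17.5))
E
```

```text
[(0, 20, 0.031, 0.006), (5, 10, 0.059, 0.056), (10, 12, 0.058, 0.056), (15, 11, 0.059, 0.055), (20, 12, 0.059, 0.057), (25, 11, 0.06, 0.058), (30, 10, 0.059, 0.056), (35, 12, 0.059, 0.058), (40, 12, 0.06, 0.055), (45, 12, 0.058, 0.056), (50, 15, 0.059, 0.006), (55, 16, 0.058, 0.006), (60, 17, 0.059, 0.004), (65, 16, 0.059, 0.003), (70, 16, 0.059, 0.003), (75, 18, 0.058, 0.005), (80, 15, 0.059, 0.004), (85, 13, 0.059, 0.007), (90, 16, 0.059, 0.005), (95, 13, 0.059, 0.006), (100, 14, 0.059, 0.008), (105, 12, 0.059, 0.006), (110, 14, 0.059, 0.055), (115, 10, 0.059, 0.057), (120, 16, 0.058, 0.006), (125, 18, 0.058, 0.005), (130, 18, 0.058, 0.004), (135, 10, 0.048, 0.006), (140, 6, 0.007, 0.006), (145, 6, 0.008, 0.007), (150, 9, 0.007, 0.004), (155, 11, 0.009, 0.005), (160, 8, 0.008, 0.005), (165, 9, 0.007, 0.005), (170, 8, 0.007, 0.005), (175, 8, 0.007, 0.005)]
[(0, 28, 0.053, 0.038), (5, 19, 0.057, 0.044), (10, 13, 0.061, 0.059), (15, 12, 0.062, 0.061), (20, 12, 0.062, 0.059), (25, 10, 0.061, 0.06), (30, 13, 0.062, 0.06), (35, 13, 0.062, 0.061), (40, 11, 0.061, 0.06), (45, 15, 0.061, 0.
[... 171 characters left out ...]
85, 13, 0.061, 0.038), (90, 16, 0.061, 0.023), (95, 12, 0.061, 0.06), (100, 12, 0.061, 0.06), (105, 13, 0.061, 0.059), (110, 13, 0.06, 0.06), (115, 11, 0.061, 0.036), (120, 16, 0.061, 0.059), (125, 12, 0.061, 0.06), (130, 8, 0.061, 0.06), (135, 11, 0.055, 0.048)]
[[-6.96823699e-04  9.62643521e-01  2.70771058e-01  6.78709167e-02]
 [ 9.99999172e-01  3.77892052e-04  1.22999773e-03  1.58231954e-04]
 [ 1.08172711e-03  2.70771691e-01 -9.62642987e-01 -1.66721132e-01]
 [ 0.00000000e+00  0.00000000e+00  0.00000000e+00  1.00000000e+00]] 309.585177641359 164.14023781992142
(array([-387.9, -356.4,  -54.2]), None) (array([-376.2, -452.2,  -54. ]), None) (array([-515. , -627.8,    6.3]), np.float64(1.64))
```

Emit:
step_arm([
  {"gripper":-1,"x":-28,"y":-34,"z":-4},
  {"gripper":-1,"x":-28,"y":-34,"z":-4},
  {"gripper":-1,"x":-28,"y":-34,"z":-4},
  {"gripper":-1,"x":-28,"y":-34,"z":0},
  {"gripper":-1,"x":-28,"y":-34,"z":0},
  {"gripper":-1,"x":-28,"y":-34,"z":0},
  {"gripper":-1,"x":-28,"y":-34,"z":0},
  {"gripper":-1,"x":-28,"y":-34,"z":0},
  {"gripper":-1,"x":-28,"y":-34,"z":0},
  {"gripper":-1,"x":-28,"y":-34,"z":0},
], force=50)

```text
invalid input
```

Emit:
step_arm([
  {"gripper":-1,"x":-24,"y":-28,"z":2},
  {"gripper":-1,"x":-24,"y":-28,"z":2},
  {"gripper":-1,"x":-24,"y":-28,"z":2},
  {"gripper":-1,"x":-24,"y":-28,"z":2},
  {"gripper":-1},
  {"gripper":-1},
  {"gripper":-1},
  {"gripper":-1},
  {"gripper":-1},
  {"gripper":-1},
])

```text
invalid input
```

Run:
```python
from h import *
s=get_state();c=read_camera("wrist");T=wristT(s,c);p=cloud(c,T)
print(s["eef_pos"],s["qpos"],yaw(s),s["time"])
np.savez("w1.npz",p=p,col=c["color"]);cv2.imwrite("pics/d.png",c["color"][:,:,::-1])
q=p[(c["z_map"]>0)&(abs(p[...,2]-.06)<.005)];q=q[np.hypot(q[:,0]-.4225,q[:,1]-.111)<.06]
print(len(q),cv2.minEnclosingCircle(q[:,:2].astype(np.float32)),np.median(q[:,2]))
# top-view height map of the rim plane
m=np.zeros((300,300),np.uint8);g=p[(c["z_map"]>0)]
i=((g[:,:2]-[.4225,.111])/.0005+150).astype(int);ok=((i>=0)&(i<300)).all(1)
m[i[ok,1],i[ok,0]]=np.clip(g[ok,2]*3000+50,1,255)
cv2.imwrite("pics/e.png",cv2.resize(m,(600,600),interpolation=cv2.INTER_NEAREST))
print(go(s,[.508,-.096,.20],-17.5))
```

```text
[0.18419578 0.64880742 0.2053353 ] [ 1.14400966e+00  2.87015737e-01  1.57782956e+00 -4.17140204e-06
  1.27860366e+00 -1.49974051e-01] 164.139859922431 0.15
0 ((0.0, 0.0), 0.0) nan
(array([-515. , -628. ,    6.3]), np.float64(1.64))
  return _methods._mean(a, axis=axis, dtype=dtype,
  ret = ret.dtype.type(ret / rcount)
```

View pics/d.png

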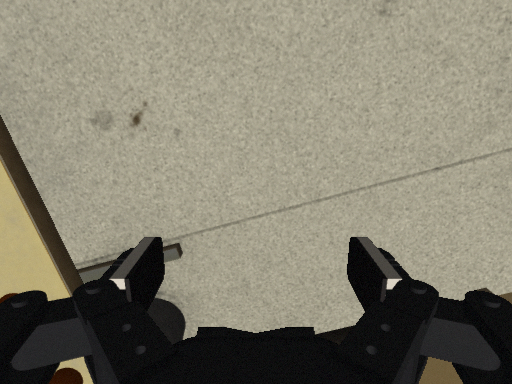

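View pics/e.png

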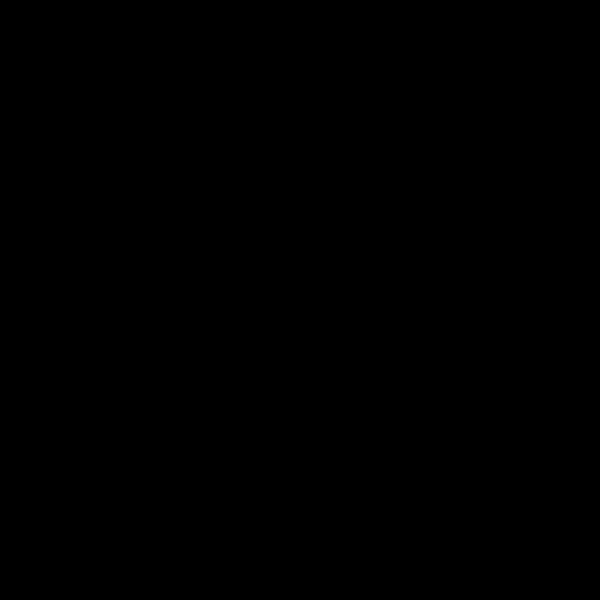

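The moves were refused, and these pictures show only the floor from the start pose. I'll send the rows again with every field given.

Emit:
step_arm([
  {"gripper":-1,"x":-28,"y":-34,"z":-4,"spin":0},
  {"gripper":-1,"x":-28,"y":-34,"z":-4,"spin":0},
  {"gripper":-1,"x":-28,"y":-34,"z":-4,"spin":0},
  {"gripper":-1,"x":-28,"y":-34,"z":0,"spin":0},
  {"gripper":-1,"x":-28,"y":-34,"z":0,"spin":0},
  {"gripper":-1,"x":-28,"y":-34,"z":0,"spin":0},
  {"gripper":-1,"x":-28,"y":-34,"z":0,"spin":0},
  {"gripper":-1,"x":-28,"y":-34,"z":0,"spin":0},
  {"gripper":-1,"x":-28,"y":-34,"z":0,"spin":0},
  {"gripper":-1,"x":-28,"y":-34,"z":0,"spin":0},
], force=50)

```text
time: 1.2
eef_pos: [0.3611, 0.2441, 0.2185]
tcp_rot: [0.138, 0.99, 0.0, 0.0]
contact_force: [-0.0, -0.0, 0.2]
opening: 1.0
finger_force: 0.0
```

Emit:
step_arm([
  {"gripper":-1,"x":-24,"y":-28,"z":4,"spin":0},
  {"gripper":-1,"x":-24,"y":-28,"z":4,"spin":0},
  {"gripper":-1,"x":-24,"y":-28,"z":4,"spin":0},
  {"gripper":-1,"x":-23,"y":-27,"z":4,"spin":0},
  {"gripper":-1,"x":0,"y":0,"z":0,"spin":0},
  {"gripper":-1,"x":0,"y":0,"z":0,"spin":0},
  {"gripper":-1,"x":0,"y":0,"z":0,"spin":0},
  {"gripper":-1,"x":0,"y":0,"z":0,"spin":0},
  {"gripper":-1,"x":0,"y":0,"z":0,"spin":0},
  {"gripper":-1,"x":0,"y":0,"z":0,"spin":0},
])

```text
time: 2.2
eef_pos: [0.4217, 0.1137, 0.2025]
tcp_rot: [0.137, 0.991, 0.0, 0.0]
contact_force: [1.3, 0.2, -0.1]
opening: 1.0
finger_force: 0.0
```

Run:
```python
from h import *
s=get_state();c=read_camera("wrist");T=wristT(s,c);p=cloud(c,T)
print(s["eef_pos"],s["qpos"],yaw(s),s["time"])
np.savez("w1.npz",p=p,col=c["color"],z=c["z_map"])
q=p[(c["z_map"]>0)&(abs(p[...,2]-.06)<.005)];q=q[np.hypot(q[:,0]-.4225,q[:,1]-.111)<.06]
print(len(q),cv2.minEnclosingCircle(q[:,:2].astype(np.float32)),np.median(q[:,2]) if len(q) else 0)
m=np.zeros((300,300),np.uint8);g=p[(c["z_map"]>0)]
i=((g[:,:2]-[.4225,.111])/.0005+150).astype(int);ok=((i>=0)&(i<300)).all(1)
m[i[ok,1],i[ok,0]]=np.clip(g[ok,2]*2500+50,1,255)
m=cv2.dilate(m,np.ones((2,2)))
b=cv2.resize(m[50:250,50:250],(384,384),interpolation=cv2.INTER_NEAREST)
cv2.imwrite("pics/f.png",np.hstack([cv2.resize(c["color"][:,64:448,::-1],(384,384)),cv2.cvtColor(b,cv2.COLOR_GRAY2BGR)]))
print(go(s,[.508,-.096,.20],-17.5))
```

```text
[0.4217008  0.11366028 0.20254968] [ 3.01243055e-02 -2.62834209e-01  2.13820363e+00  2.74902829e-05
  1.26600659e+00 -1.26528119e+00] 164.22079486203936 2.2
3792 ((0.42432835698127747, 0.10985322296619415), 0.04786301031708717) 0.059135594978926204
(array([-140.1, -178.3,    2.6]), np.float64(1.72))
```

View pics/f.png

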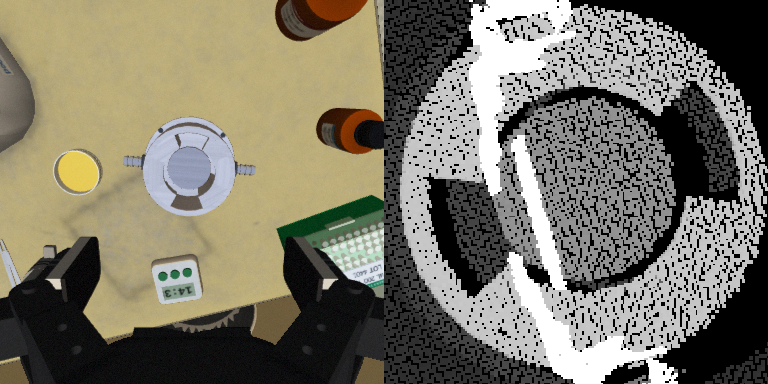

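The wrist picture shows the housing at (190,167), and the height map shows slots at about −20° and 160°, each about 48° wide. I'll refine the axis and the slot angle numerically, then move on to the cap.

Run:
```python
from h import *
from scipy.optimize import least_squares
d=np.load("w1.npz");p=d["p"];q=p[d["z"]>0]
c=np.array([.4243,.1099])
q=q[(np.hypot(*(q[:,:2]-c).T)<.06)]
top=q[abs(q[:,2]-.06)<.004][:,:2]
# outer edge: farthest top point per angle bin
for _ in range(3):
    a=np.degrees(np.arctan2(*(top-c).T[::-1]))//4; r=np.hypot(*(top-c).T)
    e=np.array([top[a==k][r[a==k].argmax()] for k in np.unique(a)])
    f=least_squares(lambda x:np.hypot(e[:,0]-x[0],e[:,1]-x[1])-x[2],[*c,.048],loss="soft_l1",f_scale=.0005).x;c=f[:2]
print(f)
m=q[(q[:,2]<.055)];dd=m[:,:2]-c;r=np.hypot(*dd.T);dd=dd[(r>.032)&(r<.038)]
an=np.degrees(np.arctan2(dd[:,1],dd[:,0]))
for o in(-20,160):
    w=(an-o+180)%360-180;w=w[abs(w)<40];print(o,len(w),np.percentile(w,[1,5,95,99])+o)
print(np.linalg.norm(c))
s=get_state();print(go(s,[.508,-.096,.16],-17.5))
```

```text
[0.42421177 0.10989097 0.04734508]
-20 134 [-58.69912792 -55.86446164  -2.41913017   0.14032122]
160 122 [128.60059012 130.64185886 185.16041183 185.22682283]
0.4382141634241568
(array([-140. , -178.2,   42.5]), np.float64(1.71))
```

Emit:
step_arm([
  {"gripper":-1,"x":-20,"y":-25,"z":2,"spin":0.4},
  {"gripper":-1,"x":-20,"y":-25,"z":2,"spin":0.4},
  {"gripper":-1,"x":-20,"y":-25,"z":2,"spin":0.4},
  {"gripper":-1,"x":-20,"y":-25,"z":2,"spin":0.4},
  {"gripper":-1,"x":-20,"y":-25,"z":2,"spin":0},
  {"gripper":-1,"x":-20,"y":-25,"z":2,"spin":0},
  {"gripper":-1,"x":-20,"y":-26,"z":2,"spin":0},
  {"gripper":-1,"x":0,"y":0,"z":0,"spin":0},
  {"gripper":-1,"x":0,"y":0,"z":0,"spin":0},
  {"gripper":-1,"x":0,"y":0,"z":0,"spin":0},
])

```text
time: 3.25
eef_pos: [0.5044, -0.0952, 0.1883]
tcp_rot: [0.151, 0.988, 0.0, -0.0]
contact_force: [0.2, 0.4, -0.2]
opening: 0.998
finger_force: 0.0
```

Run:
```python
from h import *
s=get_state();c=read_camera("wrist");T=wristT(s,c);p=cloud(c,T)
print(s["eef_pos"],yaw(s),s["time"])
cv2.imwrite("pics/g.png",c["color"][:,:,::-1])
q=p[c["z_map"]>0];q=q[np.hypot(q[:,0]-.508,q[:,1]+.096)<.05]
for lo,hi in((.078,.095),(.04,.055),(.018,.027)):
    g=q[(q[:,2]>lo)&(q[:,2]<hi)]
    if len(g)>5:print(lo,len(g),np.median(g,0).round(4),cv2.minAreaRect(g[:,:2].astype(np.float32)),cv2.minEnclosingCircle(g[:,:2].astype(np.float32)))
```

```text
[ 0.50440228 -0.09517592  0.18830006] 162.58445275238117 3.25
0.078 641 [ 0.5085 -0.0969  0.0848] ((0.5098193287849426, -0.09701775014400482), (0.01173471286892891, 0.045277778059244156), 72.258056640625) ((0.5096691250801086, -0.09741910547018051), 0.022786099463701248)
0.04 875 [ 0.5091 -0.0949  0.0472] ((0.5084412693977356, -0.09708382189273834), (0.04306234046816826, 0.04290342330932617), 74.09760284423828) ((0.5093646049499512, -0.09692230075597763), 0.022562110796570778)
0.018 204 [ 0.4841 -0.0884  0.0212] ((0.4876047968864441, -0.09207959473133087), (0.03841182962059975, 0.025996873155236244), 76.3139877319336) ((0.4941572844982147, -0.09367522597312927), 0.020298637449741364)
```

View pics/g.png

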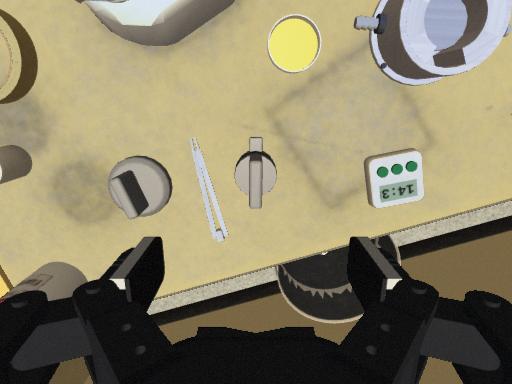

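The cap is centred at (255,175) px, which is (0.509, −0.097), with its bar at −17.7°. The tool is already aligned, so I'll descend.

Emit:
step_arm([
  {"gripper":-1,"x":-2.5,"y":0,"z":15,"spin":0.15},
  {"gripper":-1,"x":-2.5,"y":0,"z":15,"spin":0.15},
  {"gripper":-1,"x":0,"y":0,"z":15,"spin":0},
  {"gripper":-1,"x":0,"y":0,"z":15,"spin":0},
  {"gripper":-1,"x":0,"y":0,"z":15,"spin":0},
  {"gripper":-1,"x":0,"y":0,"z":15,"spin":0},
  {"gripper":-1,"x":0,"y":0,"z":15,"spin":0},
  {"gripper":-1,"x":0,"y":0,"z":10,"spin":0},
  {"gripper":-1,"x":0,"y":0,"z":6,"spin":0},
  {"gripper":-1,"x":0,"y":0,"z":0,"spin":0},
])

```text
time: 4.3
eef_pos: [0.5089, -0.0974, 0.0664]
tcp_rot: [0.154, 0.988, 0.0, -0.001]
contact_force: [1.2, 0.5, 1.5]
opening: 1.005
finger_force: 0.0
```

Emit:
step_arm([
  {"gripper":1,"x":0,"y":0,"z":0,"spin":0},
  {"gripper":1,"x":0,"y":0,"z":0,"spin":0},
  {"gripper":1,"x":0,"y":0,"z":0,"spin":0},
  {"gripper":1,"x":0,"y":0,"z":0,"spin":0},
  {"gripper":1,"x":0,"y":0,"z":0,"spin":0},
  {"gripper":1,"x":0,"y":0,"z":0,"spin":0},
  {"gripper":1,"x":0,"y":0,"z":0,"spin":0},
  {"gripper":1,"x":0,"y":0,"z":0,"spin":0},
  {"gripper":1,"x":0,"y":0,"z":0,"spin":0},
  {"gripper":1,"x":0,"y":0,"z":0,"spin":0},
], force=80)

```text
time: 5.3
eef_pos: [0.5095, -0.0976, 0.0674]
tcp_rot: [0.154, 0.988, 0.0, -0.0]
contact_force: [-0.3, -0.0, 0.1]
opening: -0.001
finger_force: 0.0
```

The gripper closed fully with no force, so it may have missed. I'll look before going on.

Run:
```python
from h import *
s=get_state();c=read_camera("wrist");k=read_camera("side")
print(s["eef_pos"],s["opening"],s["finger_force"],s["time"],yaw(s))
cv2.imwrite("pics/h.png",np.hstack([cv2.resize(c["color"][:,:,::-1],(400,300)),cv2.resize(k["color"][150:240,200:320,::-1],(400,300),interpolation=cv2.INTER_CUBIC)]))
```

```text
[ 0.50946587 -0.09758303  0.06738954] -0.0006870357136180709 0.0 5.3 162.23902523934723
```

View pics/h.png

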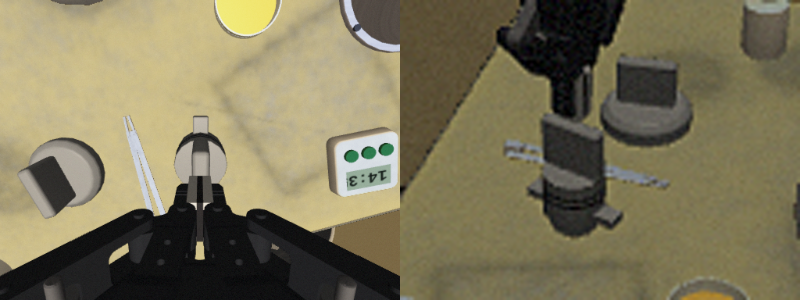

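The fingers closed beyond the far end of the bar: the cap is at (200,150) and the fingers at (200,190) in the left half. The cap is still upright. I'll measure where the cap and the fingers actually are.

Run:
```python
from h import *
s=get_state()
T=np.eye(4);T[:3,:3]=R.from_quat(s["tcp_rot"]).as_matrix();T[:3,3]=s["eef_pos"]
k={n:read_camera(n) for n in("side","top","wrist")}
for n in k:
    p=cloud(k[n],wristT(s,k[n]) if n=="wrist" else None);q=p[k[n]["z_map"]>0]
    q=q[np.hypot(q[:,0]-.51,q[:,1]+.097)<.07]
    for lo,hi in((.03,.052),(.055,.066),(.066,.09),(.09,.12)):
        g=q[(q[:,2]>lo)&(q[:,2]<hi)]
        if len(g)>5:
            t=(g-T[:3,3])@T[:3,:3]*1000
            print(n,lo,len(g),np.median(g,0).round(3),"tool mm pct5/95",np.percentile(t,5,0).round(0),np.percentile(t,95,0).round(0))
```

```text
side 0.03 198 [ 0.507 -0.08   0.046] tool mm pct5/95 [-12.  -1.  17.] [22. 24. 35.]
side 0.055 67 [ 0.508 -0.089  0.061] tool mm pct5/95 [-18.   3.   2.] [24.  9. 11.]
side 0.066 182 [ 0.506 -0.09   0.08 ] tool mm pct5/95 [-18.   1. -20.] [23.  9. -1.]
side 0.09 103 [ 0.506 -0.087  0.109] tool mm pct5/95 [ -5. -10. -52.] [ 12.  16. -28.]
wrist 0.03 2213 [ 0.505 -0.092  0.047] tool mm pct5/95 [-13. -18.  19.] [20. 19. 32.]
wrist 0.055 96 [ 0.488 -0.09   0.061] tool mm pct5/95 [20. -4.  2.] [23.  6. 12.]
wrist 0.066 887 [ 0.494 -0.092  0.085] tool mm pct5/95 [  7.  -4. -19.] [22.  6. -3.]
wrist 0.09 1351 [ 0.501 -0.095  0.11 ] tool mm pct5/95 [  6. -12. -52.] [ 11.  12. -31.]
```

Run:
```python
from h import *
s=get_state();k=read_camera("wrist");p=cloud(k,np.array(k["mount"]))*1000
for c in(238,247,256,265,274):
    print(c,[(r,*p[r,c].round(0).astype(int).tolist(),int(k["color"][r,c].mean())) for r in range(170,300,10)])
# same in side view: dark points near tool
k=read_camera("side");P=cloud(k);T=np.eye(4);T[:3,:3]=R.from_quat(s["tcp_rot"]).as_matrix()
t=(P-s["eef_pos"])@T[:3,:3]*1000
for r in range(168,200,2): print(r,[(c,*t[r,c].round(0).astype(int).tolist(),int(k["color"][r,c].mean())) for c in(246,250,254,258)])
cv2.imwrite("pics/i.png",cv2.resize(k["color"][150:215,220:290,::-1],(700,650))[:600])
```

```text
238 [(170, 16, -14, 68, 177), (180, 18, -11, 30, 34), (190, 14, -11, 20, 179), (200, 7, -11, 19, 176), (210, 0, -11, 20, 175), (220, -7, -11, 21, 171), (230, -13, -11, 19, 170), (240, 7, -8, -37, 13), (250, 6, -7, -47, 22), (260, 10, -6, -63, 19), (270, 11, -6, -71, 18), (280, 11, -6, -77, 11), (290, 15, -5, -89, 15)]
247 [(170, 20, -6, 48, 128), (180, 20, -5, 21, 124), (190, 21, -5, -6, 52), (200, 19, -4, -16, 135), (210, 14, -4, -17, 136), (220, 8, -4, -17, 135), (230, 10, -4, -34, 81), (240, 10, -4, -45, 78), (250, 10, -3, -54, 79), (260, 9, -3, -61, 229), (270, 11, -3, -71, 14), (280, 11, -3, -77, 19), (290, 8, -3, -78, 15)]
256 [(170, 21, 0, 43, 50), (180, 22, 0, 11, 52), (190, 22, 0, -10, 56), (200, 19, 0, -18, 173), (210, 14, 0, -18, 172), (220, 8, 0, -17, 171), (230, 10, 0, -34, 16), (240, 10, 0, -44, 12), (250, 10, 0, -55, 12), (260, 10, 0, -62, 49), (270, 5, 0, -61, 46), (280, 1, 0, -62, 46), (290, -3, 0, -62, 48)]
265 [(170, 21, 7, 47, 138), (180, 21, 6, 15, 85), (190, 21, 5, -7, 49), (200, 19, 5, -16, 147), (210, 14, 5, -18, 140), (220, 8, 5, -17, 142), (230, 10, 4, -34, 
[... 1334 characters left out ...]
8, -62, -119, 67, 113)]
186 [(246, -11, 6, -20, 96), (250, -3, 2, -21, 97), (254, -65, -105, 66, 84), (258, -56, -110, 65, 115)]
188 [(246, -10, 8, -16, 32), (250, -1, 5, -18, 90), (254, 8, 2, -20, 98), (258, 15, -3, -19, 89)]
190 [(246, -9, 8, -11, 47), (250, 0, 6, -13, 42), (254, 12, 8, -19, 70), (258, 21, 5, -21, 101)]
192 [(246, -11, 7, -5, 45), (250, 422, 606, -536, 45), (254, 11, 6, -12, 41), (258, 22, 7, -17, 43)]
194 [(246, -11, 6, 2, 44), (250, 0, 7, -3, 38), (254, 12, 9, -9, 48), (258, 22, 7, -12, 45)]
196 [(246, -12, 5, 9, 43), (250, 1, 8, 2, 40), (254, 11, 8, -2, 48), (258, 22, 7, -6, 51)]
198 [(246, -10, 9, 12, 40), (250, -1, 6, 10, 48), (254, 12, 8, 3, 35), (258, 21, 6, 0, 47)]
```

The fingertips are shut above the bar: in the reported tool frame they end near z = −30 mm, not +14 mm. The wrist and side cameras agree on this, so the true TCP seems to be about 44 mm short of the reported one. I'll pin the value down.

Run:
```python
from h import *
s=get_state();k=read_camera("wrist");p=cloud(k,np.array(k["mount"]))*1000
for r in range(221,231): print(r,[tuple(p[r,c].round(1).tolist()) for c in(247,256,265)])
d=np.load("w1.npz")  # open gripper, earlier pose
```

```text
221 [(7.6, -4.4, -16.9), (8.2, 0.3, -18.2), (7.5, 5.0, -16.5)]
222 [(7.4, -4.4, -17.7), (7.0, 0.3, -16.8), (7.3, 4.9, -17.4)]
223 [(6.7, -4.4, -17.5), (6.8, 0.3, -17.6), (6.6, 5.0, -17.1)]
224 [(6.1, -4.4, -17.2), (6.2, 0.3, -17.4), (5.8, 5.0, -16.6)]
225 [(10.3, -4.0, -28.6), (10.4, 0.3, -28.9), (9.9, 4.6, -27.7)]
226 [(10.2, -4.0, -29.6), (10.0, 0.3, -29.1), (10.3, 4.6, -29.8)]
227 [(10.7, -3.9, -32.2), (10.5, 0.3, -31.7), (9.6, 4.6, -29.4)]
228 [(9.7, -4.0, -31.0), (10.2, 0.3, -32.0), (10.3, 4.5, -32.4)]
229 [(10.1, -3.9, -32.9), (10.5, 0.3, -33.8), (10.2, 4.5, -33.3)]
230 [(10.6, -3.9, -35.3), (9.9, 0.3, -33.8), (10.2, 4.4, -34.5)]
```

Emit:
step_arm([
  {"gripper":-1,"x":0,"y":0,"z":0,"spin":0},
  {"gripper":-1,"x":0,"y":0,"z":0,"spin":0},
  {"gripper":-1,"x":0,"y":0,"z":0,"spin":0},
  {"gripper":-1,"x":0,"y":0,"z":0,"spin":0},
  {"gripper":-1,"x":0,"y":0,"z":0,"spin":0},
  {"gripper":-1,"x":0,"y":0,"z":0,"spin":0},
  {"gripper":-1,"x":0,"y":0,"z":0,"spin":0},
  {"gripper":-1,"x":0,"y":0,"z":0,"spin":0},
  {"gripper":-1,"x":0,"y":0,"z":0,"spin":0},
  {"gripper":-1,"x":0,"y":0,"z":0,"spin":0},
])

```text
time: 6.7
eef_pos: [0.5095, -0.0976, 0.0674]
tcp_rot: [0.154, 0.988, 0.0, -0.0]
contact_force: [0.2, 0.0, 0.5]
opening: 1.004
finger_force: 0.0
```

The tips are at tool z = −28.5 mm, so the grasp point is at about −47.5 mm in the reported frame. I'll go down 42 mm and grip.

Emit:
step_arm([
  {"gripper":-1,"x":0,"y":0,"z":6,"spin":0},
  {"gripper":-1,"x":0,"y":0,"z":6,"spin":0},
  {"gripper":-1,"x":0,"y":0,"z":6,"spin":0},
  {"gripper":-1,"x":0,"y":0,"z":6,"spin":0},
  {"gripper":-1,"x":0,"y":0,"z":6,"spin":0},
  {"gripper":-1,"x":0,"y":0,"z":6,"spin":0},
  {"gripper":-1,"x":0,"y":0,"z":3,"spin":0},
  {"gripper":-1,"x":0,"y":0,"z":3,"spin":0},
  {"gripper":-1,"x":0,"y":0,"z":0,"spin":0},
  {"gripper":-1,"x":0,"y":0,"z":0,"spin":0},
])

```text
time: 7.7
eef_pos: [0.5096, -0.0976, 0.0256]
tcp_rot: [0.154, 0.988, -0.0, 0.0]
contact_force: [0.5, 0.5, 0.5]
opening: 0.995
finger_force: 0.0
```

Emit:
step_arm([
  {"gripper":1,"x":0,"y":0,"z":0,"spin":0},
  {"gripper":1,"x":0,"y":0,"z":0,"spin":0},
  {"gripper":1,"x":0,"y":0,"z":0,"spin":0},
  {"gripper":1,"x":0,"y":0,"z":0,"spin":0},
  {"gripper":1,"x":0,"y":0,"z":0,"spin":0},
  {"gripper":1,"x":0,"y":0,"z":0,"spin":0},
  {"gripper":1,"x":0,"y":0,"z":0,"spin":0},
  {"gripper":1,"x":0,"y":0,"z":0,"spin":0},
  {"gripper":1,"x":0,"y":0,"z":0,"spin":0},
  {"gripper":1,"x":0,"y":0,"z":0,"spin":0},
], force=80)

```text
time: 8.7
eef_pos: [0.5097, -0.0977, 0.0256]
tcp_rot: [0.154, 0.988, -0.0, 0.0]
contact_force: [0.0, -0.3, 1.8]
opening: 0.125
finger_force: 78.1
```

The bar is gripped (78 N, opening 0.125). cap_grip is therefore at reported z + 46.4 mm. I'll lift and traverse to above the housing.

Emit:
step_arm([
  {"gripper":1,"x":0,"y":0,"z":-9,"spin":0.23},
  {"gripper":1,"x":0,"y":0,"z":-9,"spin":0.23},
  {"gripper":1,"x":0,"y":0,"z":-9,"spin":0.23},
  {"gripper":1,"x":0,"y":0,"z":-9,"spin":0.23},
  {"gripper":1,"x":0,"y":0,"z":-9,"spin":0.23},
  {"gripper":1,"x":0,"y":0,"z":-9,"spin":0.23},
  {"gripper":1,"x":0,"y":0,"z":-9,"spin":0.23},
  {"gripper":1,"x":0,"y":0,"z":-9,"spin":0.23},
  {"gripper":1,"x":0,"y":0,"z":-9,"spin":0.23},
  {"gripper":1,"x":0,"y":0,"z":-9,"spin":0.23},
])

```text
time: 9.7
eef_pos: [0.5094, -0.0976, 0.1161]
tcp_rot: [0.174, 0.985, -0.0, -0.0]
contact_force: [0.4, -0.4, -2.5]
opening: 0.13
finger_force: 77.8
```

Emit:
step_arm([
  {"gripper":1,"x":15.2,"y":16.6,"z":0,"spin":0},
  {"gripper":1,"x":15.2,"y":16.6,"z":0,"spin":0},
  {"gripper":1,"x":15.2,"y":16.6,"z":0,"spin":0},
  {"gripper":1,"x":15.2,"y":16.6,"z":0,"spin":0},
  {"gripper":1,"x":15.2,"y":16.6,"z":0,"spin":0},
  {"gripper":1,"x":15.2,"y":16.6,"z":0,"spin":0},
  {"gripper":1,"x":15.2,"y":16.6,"z":0,"spin":0},
  {"gripper":1,"x":15.2,"y":16.6,"z":0,"spin":0},
  {"gripper":1,"x":15.2,"y":16.6,"z":0,"spin":0},
  {"gripper":1,"x":15.2,"y":16.6,"z":0,"spin":0},
])

```text
time: 10.7
eef_pos: [0.4233, 0.1113, 0.1159]
tcp_rot: [0.174, 0.985, 0.0, 0.0]
contact_force: [-0.8, -0.2, -1.5]
opening: 0.129
finger_force: 78.0
```

Emit:
step_arm([
  {"gripper":1,"x":0,"y":0,"z":0,"spin":0},
  {"gripper":1,"x":0,"y":0,"z":0,"spin":0},
  {"gripper":1,"x":0,"y":0,"z":0,"spin":0},
  {"gripper":1,"x":0,"y":0,"z":0,"spin":0},
  {"gripper":1,"x":0,"y":0,"z":0,"spin":0},
  {"gripper":1,"x":0,"y":0,"z":0,"spin":0},
  {"gripper":1,"x":0,"y":0,"z":0,"spin":0},
  {"gripper":1,"x":0,"y":0,"z":0,"spin":0},
  {"gripper":1,"x":0,"y":0,"z":0,"spin":0},
  {"gripper":1,"x":0,"y":0,"z":0,"spin":0},
])

```text
time: 11.7
eef_pos: [0.4236, 0.1105, 0.1154]
tcp_rot: [0.174, 0.985, -0.0, -0.0]
contact_force: [0.3, -0.9, -1.5]
opening: 0.131
finger_force: 78.1
```

Run:
```python
from h import *
s=get_state();k=read_camera("wrist");K=read_camera("side")
print(s["eef_pos"],yaw(s),s["opening"],s["qpos"][5],go(s,[.424,.110,.1136],160))
p=cloud(k,np.array(k["mount"]))*1000;q=p[k["z_map"]>0]
for lo,hi in((-40,-20),(-8,4),(17,30)):
    g=q[(q[:,2]>lo)&(q[:,2]<hi)&(np.hypot(q[:,0],q[:,1])<42)]
    if len(g):print(lo,len(g),np.percentile(g,[2,98],0).round(1).tolist())
cv2.imwrite("pics/j.png",np.hstack([cv2.resize(k["color"][:,:,::-1],(400,300)),cv2.resize(K["color"][195:330,175:355,::-1],(400,300),interpolation=cv2.INTER_CUBIC)]))
```

```text
[0.42360518 0.11050532 0.11538537] 159.94539401339946 0.13105897347814946 -1.1981621120190304 (array([-0.5, -0.3,  1.8]), np.float64(-0.05))
-40 1918 [[2.1, -19.5, -39.5], [22.5, 19.9, -20.4]]
-8 545 [[9.2, -18.2, -7.2], [34.2, 18.8, 4.0]]
```

View pics/j.png

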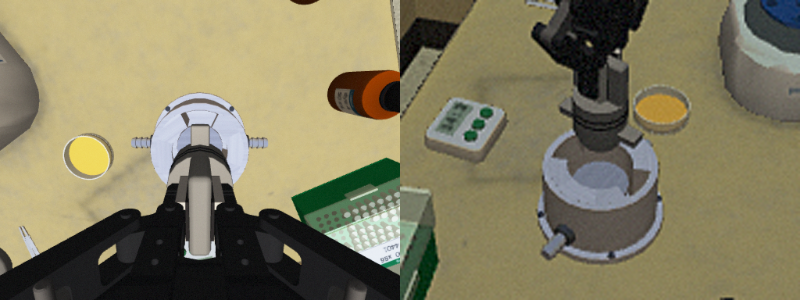

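The cap hangs centred over the mouth with a lug above the slot (left half about (200,130), right half (590,120)). I'll lower it to just before the plunger and check the force.

Emit:
step_arm([
  {"gripper":1,"x":-0.5,"y":-0.3,"z":8,"spin":0},
  {"gripper":1,"x":0,"y":0,"z":8,"spin":0},
  {"gripper":1,"x":0,"y":0,"z":6,"spin":0},
  {"gripper":1,"x":0,"y":0,"z":6,"spin":0},
  {"gripper":1,"x":0,"y":0,"z":5,"spin":0},
  {"gripper":1,"x":0,"y":0,"z":5,"spin":0},
  {"gripper":1,"x":0,"y":0,"z":4,"spin":0},
  {"gripper":1,"x":0,"y":0,"z":4,"spin":0},
  {"gripper":1,"x":0,"y":0,"z":3,"spin":0},
  {"gripper":1,"x":0,"y":0,"z":0,"spin":0},
])

```text
time: 12.8
eef_pos: [0.4237, 0.11, 0.066]
tcp_rot: [0.174, 0.985, -0.0, -0.0]
contact_force: [-0.4, -0.5, -0.7]
opening: 0.13
finger_force: 78.2
```

Emit:
step_arm([
  {"gripper":1,"x":0,"y":0,"z":2.5,"spin":0},
  {"gripper":1,"x":0,"y":0,"z":2.5,"spin":0},
  {"gripper":1,"x":0,"y":0,"z":2.5,"spin":0},
  {"gripper":1,"x":0,"y":0,"z":2.5,"spin":0},
  {"gripper":1,"x":0,"y":0,"z":2.5,"spin":0},
  {"gripper":1,"x":0,"y":0,"z":2.5,"spin":0},
  {"gripper":1,"x":0,"y":0,"z":2,"spin":0},
  {"gripper":1,"x":0,"y":0,"z":1.5,"spin":0},
  {"gripper":1,"x":0,"y":0,"z":0,"spin":0},
  {"gripper":1,"x":0,"y":0,"z":0,"spin":0},
])

```text
time: 13.8
eef_pos: [0.4245, 0.1101, 0.0484]
tcp_rot: [0.174, 0.985, 0.0, 0.0]
contact_force: [-1.6, -0.4, 6.0]
opening: 0.129
finger_force: 79.3
```

The spring force of about 7.5 N matches turning depth. I'll push 1 mm more and turn clockwise (positive spin reduces yaw).

Emit:
step_arm([
  {"gripper":1,"x":0,"y":0,"z":1,"spin":0},
  {"gripper":1,"x":0,"y":0,"z":0,"spin":5},
  {"gripper":1,"x":0,"y":0,"z":0,"spin":5},
  {"gripper":1,"x":0,"y":0,"z":0,"spin":5},
  {"gripper":1,"x":0,"y":0,"z":0,"spin":5},
  {"gripper":1,"x":0,"y":0,"z":0,"spin":5},
  {"gripper":1,"x":0,"y":0,"z":0,"spin":5},
  {"gripper":1,"x":0,"y":0,"z":0,"spin":5},
  {"gripper":1,"x":0,"y":0,"z":0,"spin":5},
  {"gripper":1,"x":0,"y":0,"z":0,"spin":0},
])

```text
time: 14.8
eef_pos: [0.4255, 0.1097, 0.0479]
tcp_rot: [0.501, 0.865, 0.001, 0.001]
contact_force: [-0.4, -2.0, 6.0]
opening: 0.13
finger_force: 79.3
```

Run:
```python
from h import *
s=get_state();print(s["eef_pos"],yaw(s),s["contact_force"],s["wrist_torque"],s["opening"],s["time"])
k=read_camera("wrist");p=cloud(k,np.array(k["mount"]))*1000
print([tuple(p[r,256].round(0)) for r in range(170,260,8)])
```

```text
[0.42546876 0.10972897 0.04785481] 119.86531028338406 [-0.38004507 -1.98746482  5.97144666] [-0.16517295  0.09044294 -0.02083483] 0.1304877837920091 14.8
[(np.float64(33.0), np.float64(1.0), np.float64(-11.0)), (np.float64(30.0), np.float64(1.0), np.float64(-12.0)), (np.float64(21.0), np.float64(1.0), np.float64(2.0)), (np.float64(22.0), np.float64(1.0), np.float64(-14.0)), (np.float64(22.0), np.float64(1.0), np.float64(-29.0)), (np.float64(23.0), np.float64(1.0), np.float64(-41.0)), (np.float64(23.0), np.float64(1.0), np.float64(-51.0)), (np.float64(22.0), np.float64(1.0), np.float64(-58.0)), (np.float64(19.0), np.float64(1.0), np.float64(-59.0)), (np.float64(17.0), np.float64(1.0), np.float64(-60.0)), (np.float64(13.0), np.float64(1.0), np.float64(-59.0)), (np.float64(10.0), np.float64(1.0), np.float64(-60.0))]
```

Emit:
step_arm([
  {"gripper":1,"x":0,"y":0,"z":0,"spin":5},
  {"gripper":1,"x":0,"y":0,"z":0,"spin":5},
  {"gripper":1,"x":0,"y":0,"z":0,"spin":5},
  {"gripper":1,"x":0,"y":0,"z":0,"spin":5},
  {"gripper":1,"x":0,"y":0,"z":0,"spin":5},
  {"gripper":1,"x":0,"y":0,"z":0,"spin":5},
  {"gripper":1,"x":0,"y":0,"z":0,"spin":5},
  {"gripper":1,"x":0,"y":0,"z":0,"spin":5},
  {"gripper":1,"x":0,"y":0,"z":0,"spin":5},
  {"gripper":1,"x":0,"y":0,"z":0,"spin":0},
])

```text
time: 15.85
eef_pos: [0.4253, 0.1098, 0.0478]
tcp_rot: [0.794, 0.608, 0.001, 0.001]
contact_force: [0.4, -0.2, 6.1]
opening: 0.13
finger_force: 79.3
```

Run:
```python
from h import *
s=get_state();print(s["eef_pos"],yaw(s),s["contact_force"],s["wrist_torque"],s["opening"],s["time"])
```

```text
[0.4252513  0.10979777 0.04775839] 74.86472036622344 [ 0.38786141 -0.17136698  6.07810175] [-0.15752983  0.09579439 -0.00153411] 0.12969235105168742 15.85
```

The cap has turned 85° with negligible torque and is still at turning depth. Letting go.

Emit:
step_arm([
  {"gripper":-1,"x":0,"y":0,"z":0,"spin":0},
  {"gripper":-1,"x":0,"y":0,"z":0,"spin":0},
  {"gripper":-1,"x":0,"y":0,"z":0,"spin":0},
  {"gripper":-1,"x":0,"y":0,"z":0,"spin":0},
  {"gripper":-1,"x":0,"y":0,"z":0,"spin":0},
  {"gripper":-1,"x":0,"y":0,"z":0,"spin":0},
  {"gripper":-1,"x":0,"y":0,"z":0,"spin":0},
  {"gripper":-1,"x":0,"y":0,"z":0,"spin":0},
  {"gripper":-1,"x":0,"y":0,"z":0,"spin":0},
  {"gripper":-1,"x":0,"y":0,"z":0,"spin":0},
])

```text
time: 16.85
eef_pos: [0.424, 0.11, 0.0469]
tcp_rot: [0.794, 0.608, 0.0, 0.0]
contact_force: [0.5, 0.5, -0.5]
opening: 0.995
finger_force: 0.0
```

Emit:
step_arm([
  {"gripper":-1,"x":0,"y":0,"z":-6,"spin":0},
  {"gripper":-1,"x":0,"y":0,"z":-10,"spin":0},
  {"gripper":-1,"x":0,"y":0,"z":-12,"spin":0},
  {"gripper":-1,"x":0,"y":0,"z":-15,"spin":0},
  {"gripper":-1,"x":0,"y":0,"z":-15,"spin":0},
  {"gripper":-1,"x":0,"y":0,"z":-15,"spin":0},
  {"gripper":-1,"x":0,"y":0,"z":-15,"spin":0},
  {"gripper":-1,"x":0,"y":0,"z":-15,"spin":0},
  {"gripper":-1,"x":0,"y":0,"z":-10,"spin":0},
  {"gripper":-1,"x":0,"y":0,"z":0,"spin":0},
])

```text
time: 17.85
eef_pos: [0.4254, 0.1101, 0.1624]
tcp_rot: [0.794, 0.608, 0.002, 0.001]
contact_force: [-0.8, 0.9, 0.0]
opening: 1.0
finger_force: 0.0
```

Run:
```python
from h import *
s=get_state();k=read_camera("wrist");p=cloud(k,wristT(s,k));q=p[k["z_map"]>0]
print(s["eef_pos"],s["opening"],s["contact_force"],s["time"],yaw(s))
q=q[np.hypot(q[:,0]-.4245,q[:,1]-.11)<.05]
for lo,hi in((.108,.13),(.074,.09),(.055,.066)):
    g=q[(q[:,2]>lo)&(q[:,2]<hi)]
    if len(g)>5:print(lo,len(g),np.median(g,0).round(4),cv2.minAreaRect(g[:,:2].astype(np.float32)))
c=np.load("top.npz");t=read_camera("top");P=cloud(t)
g=P[175:212,322:362];g=g[(g[...,2]>.03)&(g[...,2]<.12)];print("cover",cv2.minAreaRect(g[:,:2].astype(np.float32)))
```

```text
[0.42539203 0.11009328 0.16242425] 0.9998886218786158 [-0.75607102  0.87053656  0.01372933] 17.85 74.9479664545947
0.108 979 [0.4268 0.1117 0.1179] ((0.42653656005859375, 0.11010592430830002), (0.044995762407779694, 0.011159993708133698), 74.62645721435547)
0.074 1310 [0.4265 0.1111 0.0802] ((0.4266529083251953, 0.11117220669984818), (0.043000929057598114, 0.04296157881617546), 77.58010864257812)
0.055 4619 [0.4289 0.1232 0.0592] ((0.42435622215270996, 0.11035532504320145), (0.09449078887701035, 0.09423993527889252), 76.5134506225586)
cover ((0.48890405893325806, -0.23166882991790771), (0.045436736196279526, 0.012174448929727077), 3.7864315509796143)
```

The bar top is at 0.118 m and the plug top at 0.080 m. That is the locked height, allowing for the 1 mm camera bias (an unlocked cap would stand 6 mm higher). The bar is at 74.6°, about 85° clockwise of the slots, and the cover has not moved. Handing in.

```bash
python3 -c "
from plant import *
print(sign_off())"
```

```text
the job is handed in; nothing more can be done
None
```

The cap is in the housing, turned about 85° clockwise and seated by the spring at locked height. The plain cover is where it was, and the job was handed in at about 18 s.

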